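# Shut the amber cover and set the dimmer wheel of a blue-light viewer

## Robot

A 7-joint arm with a two-finger parallel gripper is mounted at the origin on the work surface. World frame = base frame: x ahead of the robot, y to its left, z up, the work surface at z = 0. Lengths are in m, angles in rad, forces in N, time in s.
With the tool pointing down it reaches from about 0.35 to 0.9 m from the base axis. Payload 7.2 kg.
Tool frame: the origin (TCP) lies between the finger pads; the fingertips stand 19 mm ahead of it and the grasp point (between the pads) is the TCP (env.tip_reach is the distance from the TCP to the fingertips, in m); z points along the fingers, y is the line along which they close (so a half turn about z gives the same grasp; the last joint's range is limited). The gripper opens to 88 mm and grips with 3 to 60 N. Pads are 20 mm wide; open, the fingers measure 115 mm over their backs; the gripper's body (75 mm by 178 mm) begins 61 mm behind the grasp point.
Start: joints at [1.25, 0.411, -0.013, 1.596, 0.006, 1.134, -0.082], TCP at [0.156, -0.605, 0.242] pointing down, gripper open.
Joint ranges: [-2.95, 2.95], [-0.29, 1.99], [-1.47, 1.44], [0.14, 2.54], [-1.03, 4.17], [0.13, 1.85], [-2.86, 2.86]. Speed limits (rad/s): [2.39, 2.39, 3.01, 3.01, 3.14, 3.14, 3.14].

## Interface

Orientations are given as [roll, pitch, yaw] about the fixed x, y, z axes, in that order (R = Rz(yaw) Ry(pitch) Rx(roll)).
In Python, from rig import env, snapshot, camera_params, workorder gives the robot as it stands. The module is installed in compiled form; this text tells all that it offers.
- The arm moves only by the tool drive_tool, never from a script. Its argument "deltas" is text: rows parted by semicolons, each of 7 numbers parted by spaces: the shift along the tool's x, y, z in cm, then the turn, a rotation vector about the tool's x, y, z in degrees, then the finger opening in cm, from 0 to 8.78. A call has 1 to 8 rows; each row is the pose to reach, as a shift and turn from the pose commanded when the call began, along the tool's axes at that moment; what a row does not reach only later rows make up. A row lasts 1/10 s, in which the tool goes at most 50 mm and 8.59 degrees, less where a joint would pass 70% of its speed; a pose out of reach is approached as far as the arm can. A call with a gripper value outside its range is refused whole. The fingers move at their own pace and stop on an object; "newtons" is the grip in N (left out, the last holds). Time passes only in rows, so rows that repeat a pose let the fingers close. It gives the time, the measured TCP pose, the force, the opening and the grip force at its end, in the units of the state.
- env.read_state(): the state, without advancing time (a new reading comes with each control period).
- snapshot(name): name is "side" or "top" or "wrist"; returns the picture (480x640x3 uint8, red, green, blue); there is no depth.
- camera_params(name): a dict with "fx", "fy", "cx", "cy" (pixels), "rvec" (rotation vector, rad) and "tvec" (3), from world to camera coordinates, as OpenCV has them. Camera axes: x right, y down, z forward; pixel columns grow to the right and rows downward; lengths in m; the calibration is good to about 2 mm. A picture is of the moment at which its call begins: read the wrist's pose just before it. camera_params takes no time and is no camera call; for the wrist camera it gives the pose at the moment of the call.
- workorder.close_job(): hands the job in; it is judged then, once.
The state is a dict: "time": time; "joint_positions": joint angles; "qd": joint speeds; "effort": joint torques, N m; "ee_pos": TCP position; "tool_rot": TCP orientation; "contact_force": force on the tool from outside, world axes, zero at the start; "ft_torque": the same for the moment, N m; "grip_width": finger opening in m; "grasp_force": force on a finger pad.
Only numpy, scipy, OpenCV 4.12 (cv2) and the standard library are available. Lean on these libraries where they do the work, as an engineer would, in place of code of your own. Each camera call takes 0.05 s, during which the arm holds its last target. There are 200 camera calls.

## Task

Gently lower the hinged amber cover of the blue-light viewer until it is fully shut over the tube strip. Only then turn the lamp up: press lightly with a fingertip on the edge wheel in the deck's slot, whose springy mount is delicate, and roll its top to the viewer's right in as many strokes as it takes, until its white line stands between the two red index bars. Leave it set there, the cover shut and everything else on the bench where it is.

Things in the scene. Friction and masses are not known exactly. Their poses are not given: they have to be found in the camera images.
- viewer: white blue-light viewer, fixed, 200 x 200 mm. Origin: centre of its underside, on the bench; x axis runs front to back (away from the robot), y left, z up. Front (x -100 to -40 mm): flat control deck, top 55 mm up, with the wheel's slot, a rocker switch (leave it) and pilot lamp. Behind (x -40 to 100 mm): viewing well with 6 mm walls, rim 85 mm up. It takes at most 40 N anywhere
- cover (a joint): hinge of the amber cover, rad: 0 = shut on the well's rim, 1.57 = upright at the back of the viewer; starts at 1.3 to 1.65. A friction hinge (about 0.26 N m, 1 to 2 N at the free edge) holds it wherever it is left. It shuts towards the robot; lower it at less than 3 rad/s
- cover_hinge (a point): middle of the cover's hinge line at the back top edge of the viewer, 85 mm above the bench; the hinge line runs along the viewer's y
- cover_edge (a point): middle of the cover's free edge, 140 mm from the hinge line. The cover is an amber sheet in a black frame, 200 mm wide, 6 mm thick, with a tab 60 mm wide and 10 mm long on its free edge, left of the middle. Shut, its outer (top) face is 91 mm above the bench and its edge lies at viewer x = -40 mm (tab to -50 mm)
- wheel_slot: wheel's slot, dark bezel 36 (y) x 12 mm (x). Origin: its middle at the deck's surface, 55 mm above the bench; axes as the viewer's. In it the black ribbed wheel: radius 22 mm, 9 mm wide, axle along x, crown 5 to 9 mm above the origin (varies, not measured: find it by touch). Its mount gives 1 mm per 8 N of press and breaks above 15 N of fingertip force
- wheel (a joint): turn of the dimmer wheel, rad, 0 (dark) to 4.4: grows as the crown is rolled to the viewer's right (-y). Starts at 0.1 to 1.0; at 2.4 the white line on the rim is on top, between the two red index bars. Stiff (about 3 N along the rim, so it slips under too light a press); stays where it is left
- strip_center (a point): centre of a white holder with a strip of eight capped small tubes, 30 x 110 x 21 mm, lying loose in the viewing well, under the cover
- tip_box_center (a point): centre of a teal box of pipette tips, 122 x 84 x 68 mm, loose on the bench
- tube_rack_center (a point): centre of an orange tube rack, 130 x 65 x 30 mm (tubes stand 11 mm out of it), loose
- reagent_center (a point): about half-way up an amber reagent bottle, 62 mm across, 125 mm high, loose
- storage_box_center (a point): centre of a grey storage box with a dark red lid, 124 x 94 x 58 mm, loose
- marker_center (a point): centre of a light grey marker pen with a green cap, 132 mm long, 13 mm thick, lying left of the viewer
- pipette_center (a point): centre of a white hand pipette, 260 mm long, 24 mm thick, lying right of the viewer

How it is judged:
By the outcome, as a careful person would: the job done as asked, in the order asked, and still so for the second after the job is handed in, with the robot touching nothing.
It also fails if it takes over 64 s, if anything falls off the work surface, if the arm or the gripper's body presses on something with over 40 N, if the wrist force passes 120 N, or if a joint passes its speed limit or range.

## Working session

There is one attempt and no reset: what is moved stays moved. The work goes in short steps, Python scripts to look and compute and a tool call to move; the robot and the scene stay as the last step left them, time stands still between calls to the robot, and variables do not carry over. Pictures are saved under pics/ and viewed, at most 10 in all, crops included, and the job is handed in when it is done.

Besides the shell and the picture viewer there is one more tool, called after "Call:" in YAML: its name, and indented under it one key for each argument. drive_tool: Moves the arm, as the interface text tells. Its arguments: {"type":"object","properties":{"deltas":{"type":"string"},"newtons":{"type":"number"}},"required":["deltas"]}

```bash
mkdir -p pics
cat > h.py <<'E'
import numpy as np, cv2
from scipy.spatial.transform import Rotation as R
from rig import env, snapshot, camera_params, workorder
def ray(c,u,v):
    Rm=cv2.Rodrigues(np.array(c["rvec"],float))[0]; t=np.array(c["tvec"],float).ravel()
    d=Rm.T@np.array([(u-c["cx"])/c["fx"],(v-c["cy"])/c["fy"],1.]); return -Rm.T@t, d/np.linalg.norm(d)
def onz(c,u,v,z):
    o,d=ray(c,u,v); return o+d*(z-o[2])/d[2]
def proj(c,P):
    return cv2.projectPoints(np.array(P,float).reshape(-1,3),np.array(c["rvec"],float),np.array(c["tvec"],float),np.array([[c["fx"],0,c["cx"]],[0,c["fy"],c["cy"]],[0,0,1.]]),None)[0].reshape(-1,2)
def save(n,im): cv2.imwrite("pics/"+n+".png",im[:,:,::-1])
E
python3 - <<'E'
from h import *
for n in("top","side"):
    save(n+"1",snapshot(n)); c=camera_params(n); print(n,ray(c,320,240),c["fx"])
print(env.read_state())
E
```

```text
top (array([0.42225887, 0.00461364, 1.22535598]), array([ 0.12294986, -0.00479136, -0.99240132])) 454.3878595039857
side (array([0.09876948, 0.9053936 , 0.83970691]), array([ 0.36294336, -0.72124524, -0.58998086])) 575.4727313636586
{'time': 0.1, 'joint_positions': array([ 1.24979277,  0.41184399, -0.01273481,  1.59694392,  0.00559438,
        1.13430781, -0.08216381]), 'qd': array([-0.00174445, -0.00167626, -0.00174974, -0.00287431,  0.0013516 ,
       -0.00032491, -0.00167094]), 'effort': array([ 2.41741312e-03, -5.89095318e+01,  6.43578675e-01, -2.91710383e+01,
       -5.37500193e-02,  1.45309939e-02,  1.11492238e-04]), 'ee_pos': array([ 0.15619701, -0.60472608,  0.24088475]), 'tool_rot': array([-3.14012780e+00,  8.92803498e-05,  2.52882457e-01]), 'contact_force': array([ 0.17064659, -1.04746559, -0.63710509]), 'ft_torque': array([-0.00501605, -0.02143844, -0.01930698]), 'grasp_force': 0.0, 'grip_width': 0.08797436385938695}
```

View pics/top1.png

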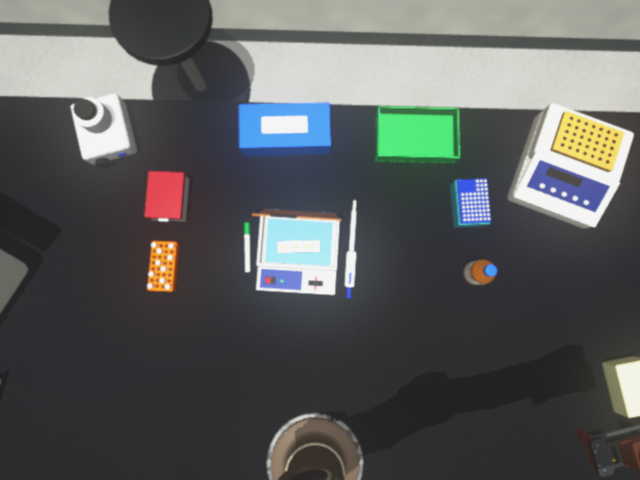

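View pics/side1.png

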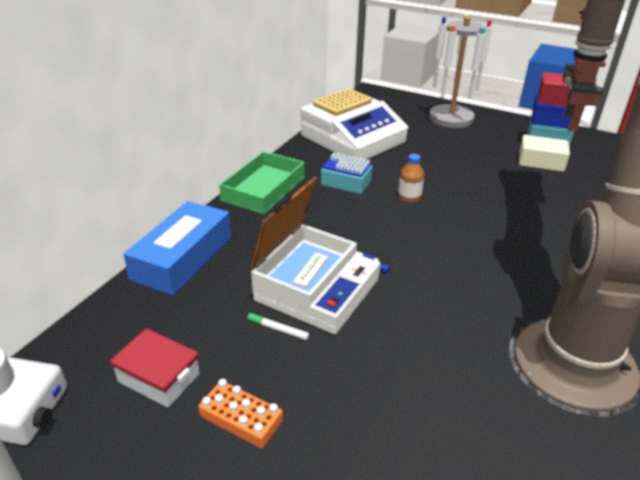

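Run:
```python
from h import *
im=cv2.imread("pics/top1.png"); cv2.imwrite("pics/top1c.png",cv2.resize(im[200:305,240:365],None,fx=5,fy=5,interpolation=cv2.INTER_CUBIC))
c=camera_params("top")
for n,u,v,z in [("FL",256,293,.055),("FR",335,294.5,.055),("slot",316,283,.055),("stepL",257,268,.085),("stepR",338,270,.085),("backL",258,218,.085),("backR",340,218,.085)]: print(n,onz(c,u,v,z).round(4))
```

```text
FL [0.4274 0.1594 0.055 ]
FR [ 0.4277 -0.0424  0.055 ]
slot [0.456  0.0069 0.055 ]
stepL [0.4894 0.1553 0.085 ]
stepR [ 0.4887 -0.0476  0.085 ]
backL [0.6164 0.1577 0.085 ]
backR [ 0.6211 -0.0506  0.085 ]
```

View pics/top1c.png

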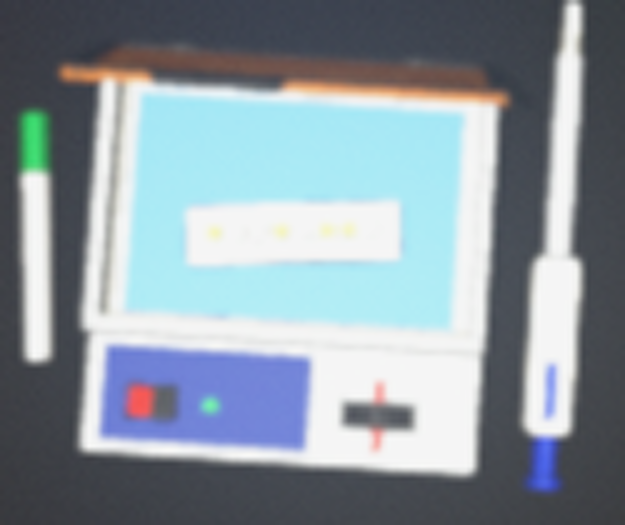

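Run:
```python
from h import *
c=camera_params("top")
f=lambda u,v:(240+u/5,200+v/5)
FL,FR,sl=[onz(c,*f(*p),.055) for p in((80,452),(476,474),(378,416))]
SL,SR=[onz(c,*f(*p),.085) for p in((82,328),(484,350))]
d=(FL-FR)[:2]+(SL-SR)[:2]; yaw=np.arctan2(-d[0],d[1]); print("yaw",yaw,"widths",np.linalg.norm(FL-FR),np.linalg.norm(SL-SR))
X=np.array([np.cos(yaw),np.sin(yaw),0]);Y=np.array([-X[1],X[0],0])
o1=(FL+FR)/2+.1*X;o2=(SL+SR)/2+.04*X; print("origin",o1,o2)
o=(o1+o2)/2;o[2]=0; print("slot",sl,"in viewer",(sl-o)@X,(sl-o)@Y)
h=o+.1*X+[0,0,.085]; print("hinge",h)
for p in((60,72),(508,98)):
    for z in(.2,.215,.22,.225,.23):
        P=onz(c,*f(*p),z)-h; print(z,(P@X).round(4),(P@Y).round(4),np.hypot(P@X,P[2]).round(4),np.arctan2(P[2],-(P@X)).round(3))
```

```text
yaw -0.034202822065712235 widths 0.2026435608514257 0.20181710123888522
origin [0.53040358 0.05496507 0.055     ] [0.53200309 0.0548507  0.085     ]
slot [0.4554279  0.00788816 0.055     ] in viewer -0.07412322767400967 -0.04958345471516592
hinge [0.63114485 0.05148827 0.085     ]
0.2 -0.0299 0.1038 0.1188 1.316
0.215 -0.0325 0.1015 0.134 1.326
0.22 -0.0334 0.1007 0.1391 1.329
0.225 -0.0342 0.1 0.1441 1.331
0.23 -0.0351 0.0992 0.1492 1.333
0.2 -0.0303 -0.1013 0.1189 1.313
0.215 -0.0329 -0.1007 0.1341 1.323
0.22 -0.0337 -0.1004 0.1392 1.326
0.225 -0.0346 -0.1002 0.1442 1.328
0.23 -0.0355 -0.1 0.1493 1.331
```

Call:
drive_tool:
  deltas: "0 0 -4.5 0 0 8 0; 0 0 -9 0 0 16.4 0; 3.8 -3 -9 0 0 16.4 0; 7.6 -6 -9 0 0 16.4 0; 11.4 -9 -9 0 0 16.4 0; 15.2 -12 -9 0 0 16.4 0; 19 -15 -9 0 0 16.4 0; 22.8 -18 -9 0 0 16.4 0"
  newtons: 5

```text
time: 0.9
ee_pos: [0.3327, -0.372, 0.3315]
tool_rot: [3.142, 0.0, -0.033]
contact_force: [0.5, 0.0, 0.1]
grip_width: 0.0271
grasp_force: 0.0
```

Call:
drive_tool:
  deltas: "2.85 -3.95 0 0 0 0 0; 5.7 -7.9 0 0 0 0 0; 8.55 -11.85 0 0 0 0 0; 11.4 -15.8 0 0 0 0 0; 14.25 -19.75 0 0 0 0 0; 17.1 -23.7 0 0 0 0 0; 19.95 -27.65 0 0 0 0 0; 22.8 -31.6 0 0 0 0 0"

```text
time: 1.7
ee_pos: [0.5712, -0.0641, 0.3314]
tool_rot: [3.141, 0.0, -0.034]
contact_force: [0.7, -0.3, -0.6]
grip_width: 0.0003
grasp_force: 0.0
```

Call:
drive_tool:
  deltas: "2.8 -3.9 0 0 0 0 0; 5.6 -7.8 0 0 0 0 0; 8.5 -11.7 0 0 0 0 0; 9 -11.7 0 0 0 0 0; 9 -11.7 4 0 0 0 0; 9 -11.7 8 0 0 0 0; 9 -11.7 12 0 0 0 0; 9 -11.7 12 0 0 0 0"

```text
time: 2.5
ee_pos: [0.6609, 0.0469, 0.2055]
tool_rot: [3.14, 0.011, -0.034]
contact_force: [-0.8, -0.2, -0.5]
grip_width: 0.0004
grasp_force: 0.0
```

Call:
drive_tool:
  deltas: "-2 0 0 0 0 0 0; -3.5 0 0 0 0 0 0; -4.5 0 0 0 0 0 0; -5.5 0 0 0 0 0 0; -6.5 0 0 0 0 0 0; -7.5 0 0.2 0 0 0 0; -8.5 0 0.7 0 0 0 0; -8.5 0 0.7 0 0 0 0"

```text
time: 3.3
ee_pos: [0.5775, 0.0511, 0.204]
tool_rot: [3.141, 0.002, -0.033]
contact_force: [0.2, -0.2, 0.4]
grip_width: 0.0006
grasp_force: 0.0
```

Call:
drive_tool:
  deltas: "-0.8 0 1 0 0 0 0; -1.65 0 1.8 0 0 0 0; -2.8 0 3 0 0 0 0; -3.45 0 4 0 0 0 0; -4 0 5 0 0 0 0; -4.65 0 6.6 0 0 0 0; -4.9 0 7.6 0 0 0 0; -4.9 0 7.6 0 0 0 0"

```text
time: 4.1
ee_pos: [0.5291, 0.0525, 0.127]
tool_rot: [3.141, 0.003, -0.033]
contact_force: [-0.3, -0.3, 0.4]
grip_width: 0.0004
grasp_force: 0.0
```

Run:
```python
from h import *
im=snapshot("side"); print(env.read_state()["contact_force"])
save("side2",cv2.resize(im[130:360,220:420],None,fx=2.6,fy=2.6,interpolation=cv2.INTER_CUBIC))
```

```text
[-0.15216156  0.0967302   0.64212035]
```

View pics/side2.png

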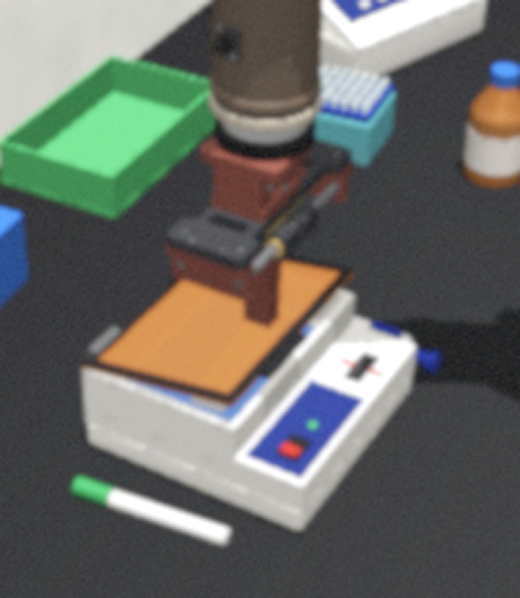

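The picture shows the cover riding under the fingertips, open only a little (free edge just above the rim). I'll press it down the rest of the way.

Call:
drive_tool:
  deltas: "-0.2 0 0.5 0 0 0 0; -0.4 0 1 0 0 0 0; -0.4 0 1.4 0 0 0 0; -0.4 0 1.6 0 0 0 0; -0.4 0 1.7 0 0 0 0; -0.4 0 1.75 0 0 0 0; -0.4 0 1.75 0 0 0 0"

```text
time: 4.85
ee_pos: [0.5263, 0.0529, 0.1111]
tool_rot: [3.142, 0.0, -0.033]
contact_force: [-0.1, 0.8, -0.3]
grip_width: 0.0003
grasp_force: 0.1
```

Call:
drive_tool:
  deltas: "0 0 0.1 0 0 0 0; 0 0 0.2 0 0 0 0; 0 0 0.3 0 0 0 0; 0 0 0.3 0 0 0 0"

```text
time: 5.25
ee_pos: [0.5263, 0.0529, 0.1088]
tool_rot: [3.141, 0.0, -0.033]
contact_force: [-4.4, -1.0, 9.2]
grip_width: 0.0009
grasp_force: 4.8
```

Call:
drive_tool:
  deltas: "0 0 -2 0 0 0 0; 0 0 -5 0 0 0 0; -3.5 1.2 -8 0 0 0 0; -7 2.2 -8 0 0 0 0; -7 2.2 -8 0 0 0 0"

```text
time: 5.75
ee_pos: [0.4522, 0.0318, 0.1885]
tool_rot: [3.139, 0.001, -0.034]
contact_force: [0.0, -0.5, -0.0]
grip_width: 0.0009
grasp_force: 0.0
```

Run:
```python
from h import *
s=env.read_state();c=camera_params("wrist");im=snapshot("wrist"); print(s["ee_pos"],s["tool_rot"],s["contact_force"])
np.savez("w1.npz",**{k:np.array(v) for k,v in c.items()}); save("wrist1",im)
print(proj(c,[[.4554,.0079,.055],[.4554,.0079,.062]]), ray(c,320,240))
```

```text
[0.45224112 0.03179511 0.18848029] [ 3.13923533e+00  1.04046806e-03 -3.43527991e-02] [ 0.00718977 -0.48133422 -0.02084188]
[[352.05041018 228.40498922]
 [352.78511198 230.27774151]] (array([0.51776033, 0.03068686, 0.33195242]), array([-0.24961062,  0.01463914, -0.96823563]))
```

View pics/wrist1.png

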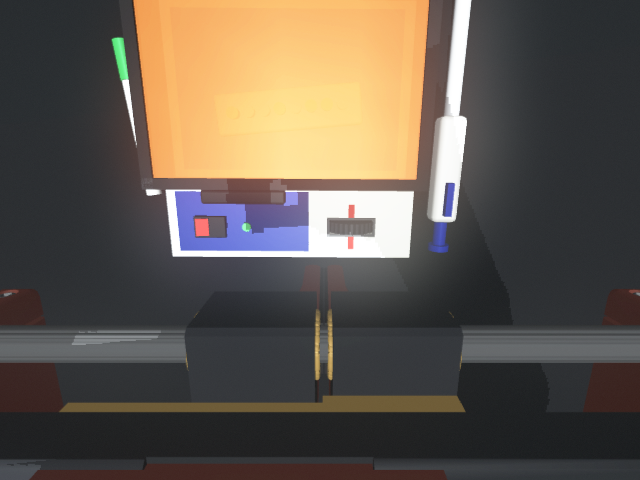

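The wrist picture shows the cover flat on the well (frame edge at row 185), and the slot at (351, 227) matches the predicted (352, 228), with the red bars above and below it. No white line is showing yet. Next I move above the crown, slightly to its left, and feel for it.

Call:
drive_tool:
  deltas: "0.4 1.5 3 0 0 0 0; 0.4 1.5 6 0 0 0 0; 0.4 1.5 8 0 0 0 0; 0.4 1.5 9.5 0 0 0 0; 0.4 1.5 10 0 0 0 0; 0.4 1.5 10.2 0 0 0 0; 0.4 1.5 10.2 0 0 0 0; 0.4 1.5 10.2 0 0 0 0"

```text
time: 6.6
ee_pos: [0.4599, 0.0183, 0.0868]
tool_rot: [-3.142, -0.001, -0.033]
contact_force: [0.3, 0.6, 0.3]
grip_width: 0.0004
grasp_force: 0.0
```

Call:
drive_tool:
  deltas: "0 0 0.1 0 0 0 0; 0 0 0.2 0 0 0 0; 0 0 0.3 0 0 0 0; 0 0 0.3 0 0 0 0"

```text
time: 7.0
ee_pos: [0.4592, 0.0181, 0.0832]
tool_rot: [3.142, -0.0, -0.033]
contact_force: [-0.3, -0.3, -0.1]
grip_width: 0.0008
grasp_force: 0.0
```

Call:
drive_tool:
  deltas: "-0.35 0.1 0 0 0 0 0; -0.35 0.1 0.1 0 0 0 0; -0.35 0.1 0.15 0 0 0 0; -0.35 0.1 0.2 0 0 0 0; -0.35 0.1 0.2 0 0 0 0"

```text
time: 7.5
ee_pos: [0.4556, 0.0172, 0.0812]
tool_rot: [3.141, 0.0, -0.033]
contact_force: [-1.8, -0.5, 3.8]
grip_width: 0.0006
grasp_force: 2.0
```

Call:
drive_tool:
  deltas: "0 0 0.05 0 0 0 0; 0 0 0.1 0 0 0 0; 0 0 0.1 0 0 0 0; 0 0 0.1 0 0 0 0"

```text
time: 7.9
ee_pos: [0.4557, 0.0172, 0.0804]
tool_rot: [3.141, -0.0, -0.034]
contact_force: [-2.9, 0.1, 8.3]
grip_width: 0.0004
grasp_force: 3.8
```

Call:
drive_tool:
  deltas: "0 0.15 0 0 0 0 0; 0 0.3 0 0 0 0 0; 0 0.45 0 0 0 0 0; 0 0.6 0 0 0 0 0; 0 0.6 0 0 0 0 0"

```text
time: 8.4
ee_pos: [0.4556, 0.0126, 0.0807]
tool_rot: [-3.14, -0.001, -0.032]
contact_force: [-3.9, 5.1, 12.2]
grip_width: 0.0004
grasp_force: 6.0
```

```bash
cat > w.py <<'E'
from h import *
import sys
c=camera_params("wrist");im=snapshot("wrist"); u,v=proj(c,[.4556,.008,.060])[0].astype(int); print(u,v,env.read_state()["contact_force"])
save(sys.argv[1],cv2.resize(im[v-40:v+60,u-70:u+70],None,fx=5,fy=5,interpolation=cv2.INTER_CUBIC))
E
python3 w.py wr2
```

```text
333 283 [-5.07884818  3.87384061 11.94928489]
```

View pics/wr2.png

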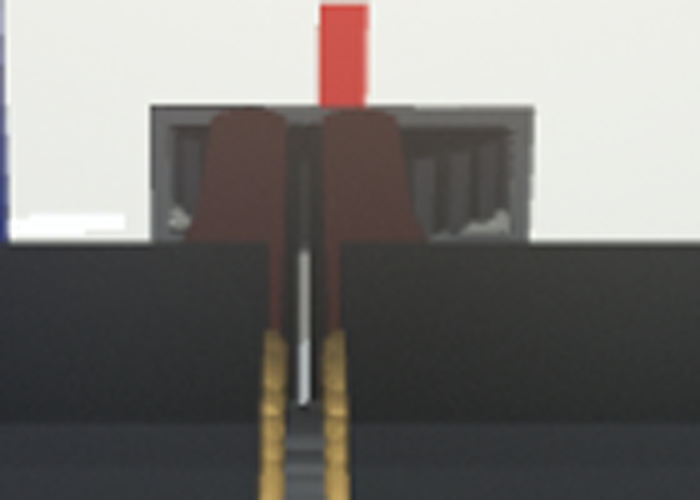

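The picture shows both fingertips across the slot, with the crown under the right tip. Force is too close to the limit, so I'm easing up before rolling on.

Call:
drive_tool:
  deltas: "-0.1 0 -0.12 0 0 0 0; -0.1 0 -0.12 0 0 0 0"

```text
time: 8.65
ee_pos: [0.4553, 0.0125, 0.0819]
tool_rot: [-3.14, -0.002, -0.032]
contact_force: [-1.0, 4.2, 5.4]
grip_width: 0.0006
grasp_force: 2.6
```

Call:
drive_tool:
  deltas: "0 0.1 0.03 0 0 0 0; 0 0.2 0.03 0 0 0 0; 0 0.3 0.03 0 0 0 0; 0 0.4 0.03 0 0 0 0; 0 0.4 0.03 0 0 0 0"

```text
time: 9.15
ee_pos: [0.4551, 0.008, 0.0815]
tool_rot: [-3.141, -0.002, -0.033]
contact_force: [-1.7, 2.9, 8.0]
grip_width: 0.0005
grasp_force: 4.1
```

Call:
drive_tool:
  deltas: "0 0.1 0 0 0 0 0; 0 0.2 0 0 0 0 0; 0 0.3 0 0 0 0 0; 0 0.4 0 0 0 0 0; 0 0.4 0 0 0 0 0"

```text
time: 9.65
ee_pos: [0.455, 0.0037, 0.0814]
tool_rot: [-3.141, -0.002, -0.033]
contact_force: [-1.0, 1.4, 6.7]
grip_width: 0.0004
grasp_force: 3.1
```

Call:
drive_tool:
  deltas: "0 0.15 0 0 0 0 0; 0 0.3 0 0 0 0 0; 0 0.3 -0.3 0 0 0 0; 0 0.3 -0.8 0 0 0 0; 0 -0.5 -0.8 0 0 0 0; 0 -1.2 -0.8 0 0 0 0; 0 -1.2 -0.5 0 0 0 0; 0 -1.2 -0.3 0 0 0 0"

```text
time: 10.45
ee_pos: [0.4544, 0.0156, 0.0836]
tool_rot: [3.142, 0.0, -0.032]
contact_force: [0.7, -0.5, 0.0]
grip_width: 0.0006
grasp_force: 0.0
```

Call:
drive_tool:
  deltas: "0 0 0.1 0 0 0 0; 0 0 0.2 0 0 0 0; 0 0 0.27 0 0 0 0; 0 0 0.3 0 0 0 0; 0 0 0.3 0 0 0 0"

```text
time: 10.95
ee_pos: [0.4546, 0.0152, 0.0813]
tool_rot: [3.141, 0.0, -0.034]
contact_force: [-2.1, 1.0, 6.4]
grip_width: 0.0005
grasp_force: 3.0
```

Call:
drive_tool:
  deltas: "0 0.1 0 0 0 0 0; 0 0.2 0 0 0 0 0; 0 0.3 0 0 0 0 0; 0 0.4 0 0 0 0 0; 0 0.4 0 0 0 0 0"

```text
time: 11.45
ee_pos: [0.4545, 0.0122, 0.0815]
tool_rot: [-3.141, -0.0, -0.033]
contact_force: [-1.6, 2.9, 8.7]
grip_width: 0.0006
grasp_force: 3.9
```

Call:
drive_tool:
  deltas: "0 0.15 0 0 0 0 0; 0 0.3 0 0 0 0 0; 0 0.45 0 0 0 0 0; 0 0.6 0 0 0 0 0; 0 0.75 0 0 0 0 0; 0 0.9 0 0 0 0 0; 0 1.05 0 0 0 0 0; 0 1.05 0 0 0 0 0"

```text
time: 12.25
ee_pos: [0.4545, 0.0011, 0.0813]
tool_rot: [-3.141, -0.001, -0.033]
contact_force: [-1.0, 1.8, 4.7]
grip_width: 0.0005
grasp_force: 2.0
```

Call:
drive_tool:
  deltas: "0 0 -0.3 0 0 0 0; 0 0 -0.9 0 0 0 0; -2 0 -2.5 0 0 0 0; -4 0 -4 0 0 0 0; -4 0 -4 0 0 0 0"

```text
time: 12.75
ee_pos: [0.4129, 0.0017, 0.1223]
tool_rot: [3.14, -0.001, -0.034]
contact_force: [0.9, 0.4, -1.5]
grip_width: 0.0005
grasp_force: 0.0
```

```bash
python3 w.py wr3
```

```text
311 191 [ 0.20677476  0.01391973 -0.14905429]
```

View pics/wr3.png

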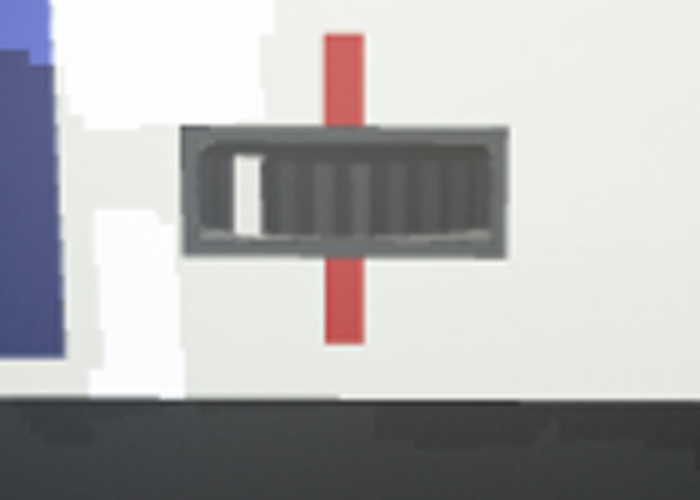

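The wheel is turning. The white line is at crop x=249 and the red bars are at x=344, about 10 mm apart, or roughly 0.48 rad left to go.

Call:
drive_tool:
  deltas: "2 -0.7 1 0 0 0 0; 4 -1.3 2 0 0 0 0; 4 -1.3 3.2 0 0 0 0; 4 -1.3 3.7 0 0 0 0; 4 -1.3 3.85 0 0 0 0; 4 -1.3 3.95 0 0 0 0; 4 -1.3 4 0 0 0 0; 4 -1.3 4 0 0 0 0"

```text
time: 13.6
ee_pos: [0.4541, 0.0137, 0.0816]
tool_rot: [3.141, -0.0, -0.033]
contact_force: [-1.6, -0.3, 6.0]
grip_width: 0.0
grasp_force: 2.9
```

Call:
drive_tool:
  deltas: "0 0.15 0 0 0 0 0; 0 0.3 0 0 0 0 0; 0 0.45 0 0 0 0 0; 0 0.6 0 0 0 0 0; 0 0.75 0 0 0 0 0; 0 0.9 0 0 0 0 0; 0 1.0 0 0 0 0 0; 0 1.0 0 0 0 0 0"

```text
time: 14.4
ee_pos: [0.4539, 0.004, 0.0817]
tool_rot: [-3.141, -0.001, -0.033]
contact_force: [-1.2, 2.4, 5.3]
grip_width: 0.0003
grasp_force: 2.4
```

Call:
drive_tool:
  deltas: "0 0 -0.3 0 0 0 0; 0 0 -0.9 0 0 0 0; -2 0 -2.5 0 0 0 0; -4 0 -4 0 0 0 0; -4 0 -4 0 0 0 0"

```text
time: 14.9
ee_pos: [0.4128, 0.0047, 0.1224]
tool_rot: [3.14, -0.001, -0.034]
contact_force: [0.9, 0.3, 0.3]
grip_width: 0.0003
grasp_force: 0.0
```

```bash
python3 w.py wr4
```

```text
316 191 [-0.03562821 -0.20446325 -0.02574352]
```

View pics/wr4.png

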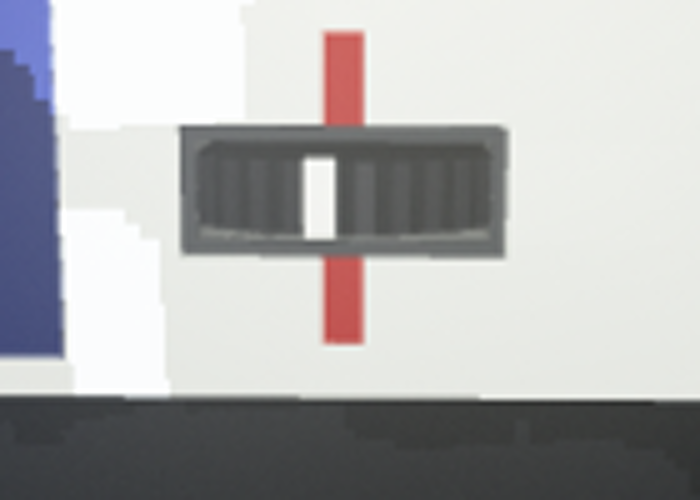

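The line is at x=320 and the bars at x=344, so about 2.5 mm remain. The last stroke lost about 1.9 mm to slip and springback, so I'll add that on.

Call:
drive_tool:
  deltas: "2 -0.6 1 0 0 0 0; 4 -0.6 2 0 0 0 0; 4 -0.6 3.2 0 0 0 0; 4 -0.6 3.7 0 0 0 0; 4 -0.6 3.85 0 0 0 0; 4 -0.6 3.95 0 0 0 0; 4 -0.6 4 0 0 0 0; 4 -0.6 4 0 0 0 0"

```text
time: 15.75
ee_pos: [0.4539, 0.0097, 0.0816]
tool_rot: [3.141, -0.0, -0.033]
contact_force: [-1.7, 0.3, 7.7]
grip_width: 0.0007
grasp_force: 3.9
```

Call:
drive_tool:
  deltas: "0 0.1 0 0 0 0 0; 0 0.2 0 0 0 0 0; 0 0.3 0 0 0 0 0; 0 0.42 0 0 0 0 0; 0 0.42 0 0 0 0 0"

```text
time: 16.25
ee_pos: [0.4538, 0.0062, 0.0817]
tool_rot: [-3.141, -0.0, -0.033]
contact_force: [-1.7, 2.2, 6.4]
grip_width: 0.0005
grasp_force: 3.3
```

Call:
drive_tool:
  deltas: "0 0 -0.3 0 0 0 0; 0 0 -0.9 0 0 0 0; -2 0 -2.5 0 0 0 0; -4 0 -4 0 0 0 0; -4 0 -4 0 0 0 0"

```text
time: 16.75
ee_pos: [0.4128, 0.0066, 0.1224]
tool_rot: [3.14, -0.001, -0.033]
contact_force: [0.6, -0.5, -0.5]
grip_width: 0.0003
grasp_force: 0.0
```

```bash
python3 w.py wr5
python3 - <<'E'
import cv2,numpy as np
for n in("wr4","wr5"):
    im=cv2.imread(f"pics/{n}.png").astype(int)
    r=np.concatenate([im[60:110],im[270:330]]).mean(0); red=np.where(r[:,2]-r[:,1]>60)[0]
    w=im[170:220,215:480].mean((0,2)); k=np.where(w>150)[0]+215
    print(n,"bars",red.mean(),"line",k.mean(),len(k))
E
```

```text
319 191 [ 0.64278617  0.07057115 -0.59318536]
wr4 bars 343.0 line 318.5 34
wr5 bars 343.0 line 348.5 34
```

Call:
drive_tool:
  deltas: "0 0 -3 0 0 0 0; -1 0 -6 0 0 0 0; -2 0 -8 0 0 0 0; -2 0 -8 0 0 0 0; -2 0 -8 0 0 0 0"

```text
time: 17.3
ee_pos: [0.395, 0.0072, 0.2009]
tool_rot: [3.141, -0.001, -0.034]
contact_force: [0.9, 0.5, -0.4]
grip_width: 0.0006
grasp_force: 0.0
```

```bash
python3 -c "
from h import *
save('fin',snapshot('wrist'))"
```

```text
(no output)
```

View pics/fin.png

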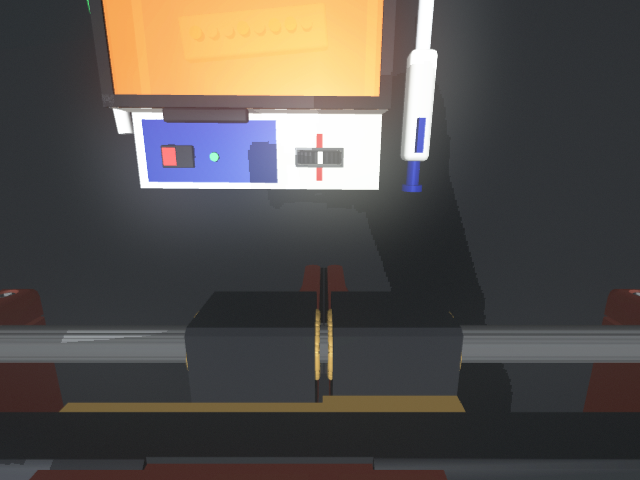

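The cover is shut (edge at row 100). The white line at (320, 157) sits between the red bars at (319, 140) and (319, 174), and the arm is clear of everything.

```bash
python3 -c "
from h import *
print(workorder.close_job())"
```

```text
the job is handed in; nothing more can be done
None
```

The cover was shut first, then the wheel was rolled until its white line stood between the red bars (about 0.03 rad past centre); fingertip force briefly reached about 14 N of the 15 N limit, and the job was handed in at about 17 s with the arm clear.

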